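Hang a cleaning basket to drip dry

TASK

Hang the wire cleaning basket up to drip dry: hook the S-hook over the drying rail between its two brass collars, then hang the basket by the bare middle of its handle bar in the S-hook's lower curl, and last bring the white drip tray in so that it lies flat on the bench, square and centred under the hanging basket. Leave the bottle, the jar and the round tin where they stand.

Things in the scene. Friction and masses are not known exactly. Their poses are not given: they have to be found in the camera images.
- rail_mid (a point): Fixed drying rail: steel bar, 14 mm diameter, horizontal along y. Point: on the bar's axis, 288 mm above the bench, midway between two brass collars (22 mm across, 60 mm gap). One post (20 mm thick, foot 70x54x10 mm) at y = -140 mm; free end with cap at y = +53 mm. x points away from the robot: bring the hook on from the -x side. It varies in place and yaw.
- hook_tab (a point): S-hook of 7 mm steel wire, 176 mm tall, 60 g, upright in a slotted wooden rest; lift it straight up 40 mm to clear. Point: centre of the flat red grip tab on top, 24 (x) x 10 (y) x 37 mm (z, up); curl wire starts 15 mm below it. The S lies in its x-z plane. Upper curl: shank at its -x side, mouth open downward at +x. Lower curl: shank at +x, mouth open upward at -x.
- hook_upper (a point): Centre of the S-hook's upper curl, 36.5 mm below hook_tab, same axes; inner radius 14.5 mm. Its tip (red ball, 9 mm) is at x +20, z -7 mm from here; the shank is at x -18 mm down to z -22. To get on, the rail passes under the tip (rail axis 20 to 25 mm below this point, from +x), then up into the curl. At rest on the rail this point is about 7.5 mm below the rail's axis.
- hook_lower (a point): Centre of the S-hook's lower curl, 100 mm below hook_upper, same axes; inner radius 14.5 mm. Its tip (red ball, 9 mm) is at x -20, z +7 mm from here; the shank is at x +18 mm up to z +22, then slopes across to x -18 mm at z +78. The lowest outside point is 21.5 mm below this point.
- rest: Fixed wooden rest block, 74x44x44 mm, origin under its centre; the S-hook stands in its slot with the same yaw.
- basket_bar (a point): Middle of the handle bar of the loose wire basket (about 200 g; 64 mm in x, 104 in y, walls 50 high). A stiff hoop, in the y-z plane, holds the bar along y, 140 mm above the underside: bare and 8 mm thick for 18 mm each side of its middle, then black sleeves, 12 mm thick. Seated, this point is about 10.5 mm below hook_lower. It starts turned about a quarter turn, fin to the left.
- basket_fin (a point): Centre of the basket's blue upright grip fin: 75 mm from the basket's middle along its -x, 70 mm above its underside; 26 (x) x 10 (y) x 50 mm (z). Grip it from above: rail and hook will be right above the bar, and here the hand stays clear in front of them. Hang the basket with the fin toward the robot (its x along the rail's x).
- basket_base (a point): Centre of the basket's underside, 140 mm below basket_bar, same axes. When hung, it is about 30 mm above the bench.
- tray_mid (a point): White drip tray: centre of its inner floor, 4 mm above its underside. Loose, about 250 g, 116 (x) x 160 mm (y), rim 13 mm high, flat on the bench; its -x side faces the robot. Slides when its fin is gripped and moved. Keep it in front of the glass shelf (40 mm high) that stands on the bench at x over 0.655, y 0.105 to 0.435 m (world).
- tray_fin (a point): Centre of the tray's blue upright grip fin, on a tongue at its front left corner: at x -105, y +65 mm from tray_mid in the tray's axes (clear of the hung basket's own fin), 28 mm above the underside. The fin is 36 (x) x 10 mm (y), from 5 to 49 mm above the underside.
- bottle: White alcohol bottle with green label, 72 mm diameter, 183 mm tall, to be left alone; origin under its centre.
- jar: Glass jar with a cork, 60 mm diameter, 84 mm tall, to be left alone; origin under its centre.
- tin: Round white metal tin, 60 mm diameter, 30 mm high, to be left alone; origin under its centre.

How it is judged:
By the outcome, as a careful person would: the job done as asked, in the order asked, and still so for the second after the job is handed in, with the robot touching nothing.
It also fails if it takes over 72 s, if anything falls off the work surface, if the arm or the gripper's body presses on something with over 40 N, if the wrist force passes 120 N, or if a joint passes its speed limit or range.

ROBOT

A 6-joint arm with a two-finger parallel gripper is mounted at the origin on a cart in front of the work surface, level with it; the furniture and walls round the work are solid. World frame = base frame: x ahead of the robot, y to its left, z up, the work surface at z = 0. Lengths are in m, angles in rad, forces in N, time in s.
With the tool pointing down it reaches from about 0.425 to 0.95 m from the base axis. Payload 14.7 kg.
Tool frame: the origin (TCP) lies at the centre of the arm's flange, where the gripper is bolted on; the fingertips stand 173 mm ahead of it and the grasp point (between the pads) lies 155 mm ahead of it; z points along the fingers, y is the line along which they close (so a half turn about z gives the same grasp; the last joint's range is limited). The gripper opens to 85 mm and grips with 20 to 120 N. Pads are 22 mm wide; open, the fingers measure 114 mm over their backs; the gripper's body (76 mm by 85 mm) begins 54 mm behind the grasp point. The pads swing forward as they close: fully open they stand 13 mm farther back than shut.
Start: joints at [1.195, 0.48, 1.596, -0, 1.065, -0.047], TCP at [0.21, 0.615, 0.405] pointing down, gripper open.
Joint ranges: [-2.75, 2.75], [-0.82, 2.05], [0.23, 2.67], [-1.56, 4.7], [0.09, 2.69], [-2.92, 2.92]. Speed limits (rad/s): [1.89, 1.89, 2.39, 3.01, 3.01, 3.01].

INTERFACE

Orientations are given as [roll, pitch, yaw] about the fixed x, y, z axes, in that order (R = Rz(yaw) Ry(pitch) Rx(roll)).
In Python, from workcell import r gives the robot as it stands. The module is installed in compiled form; this text tells all that it offers.
- The arm moves only by the tool drive_tool, never from a script. Its argument "series" is a list of rows, each an object of numbers: "x", "y", "z": the shift along the tool's x, y, z in mm; "ax", "ay", "az": the turn, a rotation vector about the tool's x, y, z in rad; "hand": the closure, from 0 (fully open) to 1 (shut). A call has 1 to 10 rows; each row is the pose to reach, as a shift and turn from the pose commanded when the call began, along the tool's axes at that moment; what a row does not reach only later rows make up. A row lasts 1/8 s, in which the tool goes at most 62.5 mm and 10.7 degrees, less where a joint would pass 70% of its speed; a pose out of reach is approached as far as the arm can. A call with a gripper value outside its range is refused whole. The fingers move at their own pace and stop on an object; "force" is the grip in N (left out, the last holds). Time passes only in rows, so rows that repeat a pose let the fingers close. It gives the time, the measured TCP pose, the force, the opening and the grip force at its end, in the units of the state.
- r.sense(): the state, without advancing time (a new reading comes with each control period).
- r.snapshot(name): name is "side" or "top"; returns a dict with "pixels" (400x640x3 uint8, blue, green, red), "depth" (400x640 float32, m along the optical axis (not along the pixel's ray), 0 where there is no reading), "mtx" (3x3 intrinsics, pixels), "dist_coeffs" ([k1, k2, p1, p2, k3] as OpenCV has them; the pictures are not rectified), "view" (4x4, takes a point from world to camera coordinates). Camera axes: x right, y down, z forward; pixel columns grow to the right and rows downward; lengths in m; the calibration is good to about 2 mm. A picture is of the moment at which its call begins.
- r.job_done(): hands the job in; it is judged then, once.
The state is a dict: "t": time; "joint_positions": joint angles; "dq": joint speeds; "joint_efforts": joint torques, N m; "tool_pos": TCP position; "ee_rot": TCP orientation; "ft_force": force on the tool from outside, world axes, zero at the start; "moment": the same for the moment, N m; "opening": opening from 0.0 (shut) to 1.0 (fully open); "grasp_force": force on a finger pad.
Only numpy, scipy, OpenCV 4.12 (cv2) and the standard library are available. Lean on these libraries where they do the work, as an engineer would, in place of code of your own. Each camera call takes 0.05 s, during which the arm holds its last target. There are 200 camera calls.

## Working session

There is one attempt and no reset: what is moved stays moved. The work goes in short steps, Python scripts to look and compute and a tool call to move; the robot and the scene stay as the last step left them, time stands still between calls to the robot, and variables do not carry over. Pictures are saved under pics/ and viewed, at most 10 in all, crops included, and the job is handed in when it is done.

Besides the shell and the picture viewer there is one more tool, called after "Request:" by a JSON object that holds its "name" and its "arguments". drive_tool: Moves the arm, as the interface text tells. Its arguments: {"type":"object","properties":{"series":{"type":"array"},"force":{"type":"number"}},"required":["series"]}

```bash
mkdir -p pics
cat > h.py <<'E'
import numpy as np, cv2, pickle
from workcell import r
def snap(n,f):
    s=r.snapshot(n); pickle.dump(s,open(f'pics/{f}.pkl','wb')); cv2.imwrite(f'pics/{f}.png',s['pixels']); return s
def load(f): return pickle.load(open(f'pics/{f}.pkl','rb'))
def ray(s,u,v):
    p=cv2.undistortPoints(np.array([[[u,v]]],float),np.array(s['mtx']),np.array(s['dist_coeffs']))[0,0]
    V=np.array(s['view']); R=V[:3,:3]; return -R.T@V[:3,3], R.T@np.array([p[0],p[1],1])
def atd(s,u,v,k=1):
    d=s['depth'][v-k:v+k+1,u-k:u+k+1]; d=np.median(d[d>0]); o,q=ray(s,u,v); return o+d*q
def atz(s,u,v,z):
    o,q=ray(s,u,v); return o+q*(z-o[2])/q[2]
def proj(s,P):
    V=np.array(s['view']); p,_=cv2.projectPoints(np.array(P,float).reshape(-1,3),cv2.Rodrigues(V[:3,:3])[0],V[:3,3],np.array(s['mtx']),np.array(s['dist_coeffs'])); return p[:,0]
def cloud(s):
    d=s['depth']; v,u=np.mgrid[:400,:640]
    p=cv2.undistortPoints(np.stack([u,v],-1).reshape(-1,1,2).astype(float),np.array(s['mtx']),np.array(s['dist_coeffs']))[:,0]
    V=np.array(s['view']); c=np.c_[p,np.ones(len(p))]*d.reshape(-1,1); return ((c-V[:3,3])@V[:3,:3]).reshape(400,640,3)
E
python3 - <<'E'
from h import *
for n in('side','top'):
    s=snap(n,n+'0'); o,q=ray(s,320,200); print(n,o.round(3),q.round(3),s['mtx'][0])
    cv2.imwrite(f'pics/{n}0b.png',cv2.resize(s['pixels'],(800,500),interpolation=cv2.INTER_CUBIC))
print(r.sense())
E
```

```text
side [ 0.326 -0.664  0.693] [ 0.255  0.823 -0.507] [369.80490295   0.         322.94730447]
top [0.445 0.15  1.328] [ 0.1    0.001 -0.995] [385.58819622   0.         312.42260615]
{'t': 0.1, 'joint_positions': array([ 1.19539391e+00,  4.80741728e-01,  1.59679771e+00,  8.92007161e-06,
        1.06508027e+00, -4.65685941e-02]), 'dq': array([-0.00076001, -0.00094715, -0.0020687 ,  0.00157953,  0.00022985,
        0.00135437]), 'joint_efforts': array([ 1.87378646e-03, -9.52261090e+01, -4.31042862e+01, -2.21334180e-04,
        5.29764526e-03, -4.13802377e-05]), 'tool_pos': array([0.20980625, 0.61502467, 0.40415915]), 'ee_rot': array([-3.14056707e+00, -5.56020712e-05,  2.81275448e+00]), 'ft_force': array([0.49931771, 0.31383618, 0.1756781 ]), 'moment': array([-0.0404141 ,  0.01585247,  0.03673862]), 'grasp_force': 0.0, 'opening': 0.997626508355007}
```

View pics/side0b.png

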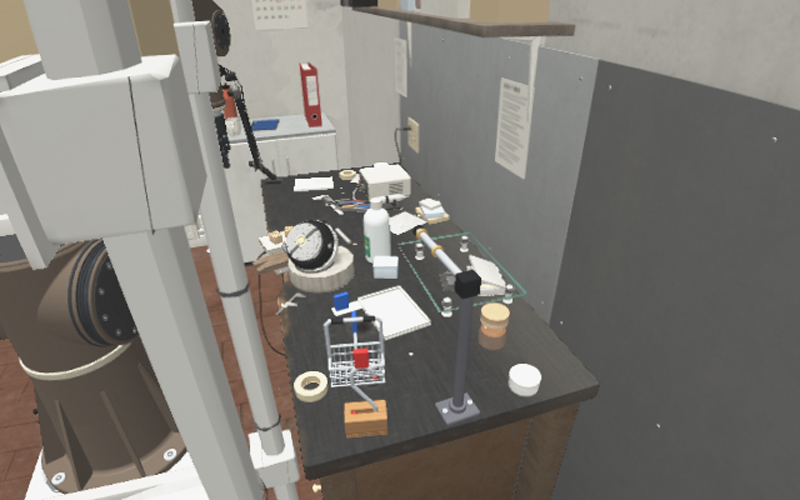

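View pics/top0b.png

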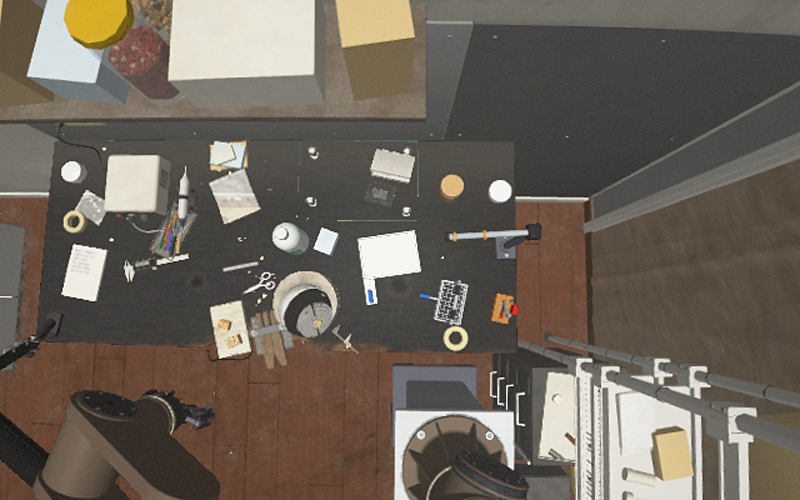

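The side view shows the S-hook tab at (361,358)/1.25, the basket behind it, the rail running from (425,232) to (465,280), and the tray at (395,312). The top view shows rail collars at (455,237) and (485,235), tray fin at (370,291), basket fin at (427,296), and tab at (515,310), all divided by 1.25.

Run:
```python
from h import *
for n in('side0','top0'):
    s=load(n); X=cloud(s); h=cv2.cvtColor(s['pixels'],cv2.COLOR_BGR2HSV); H,S,V=h[...,0],h[...,1],h[...,2]
    for c,m in dict(blue=(H>100)&(H<130)&(S>150),red=((H<5)|(H>175))&(S>150),brass=(H>15)&(H<28)&(S>110)&(V>120),white=(S<25)&(V>205)).items():
        m=m&(X[...,0]>.3)&(X[...,0]<.85)&(abs(X[...,1])<.45)&(X[...,2]>0)&(X[...,2]<.4)
        k,l,st,ce=cv2.connectedComponentsWithStats(m.astype(np.uint8))
        for i in range(1,k):
            if st[i,4]>6: 
                p=X[l==i]; print(n,c,st[i],np.median(p,0).round(3),p.min(0).round(3),p.max(0).round(3))
def fit(p):
    (c,sz,a)=cv2.minAreaRect((p[:,:2]*1000).astype(np.float32)); return np.round(c,1),np.round(sz,1),round(a,1)
s=load('top0');X=cloud(s)
def box(u0,u1,v0,v1,z0,z1):
    p=X[int(v0/1.25):int(v1/1.25),int(u0/1.25):int(u1/1.25)].reshape(-1,3); return p[(p[:,2]>z0)&(p[:,2]<z1)]
print('tray',fit(box(350,428,225,285,.002,.03)))
print('rest',fit(box(485,520,288,330,.03,.06)))
p=box(440,528,225,245,.27,.31);print('rail',len(p),fit(p),p.mean(0))
print('basket',fit(box(434,475,272,325,.035,.06)));
p=box(425,475,272,330,.125,.16);print('bar',len(p),fit(p),p.max(0))
p=box(490,525,290,330,.1,.3);print('hook',len(p),p.round(3)[:10])
crop=s['pixels'][170:275,270:430];cv2.imwrite('pics/c1.png',cv2.resize(crop,(800,525),interpolation=cv2.INTER_CUBIC))
s=load('side0');crop=s['pixels'][170:360,220:420];cv2.imwrite('pics/c2.png',cv2.resize(crop,(630,600),interpolation=cv2.INTER_CUBIC))
```

```text
side0 blue [267 234  12  14 130] [0.453 0.224 0.032] [0.437 0.219 0.001] [0.47  0.3   0.051]
side0 blue [282 249   3   4  12] [0.458 0.09  0.095] [0.454 0.082 0.093] [0.462 0.098 0.096]
side0 blue [282 258   4   7  22] [0.453 0.076 0.071] [0.45  0.073 0.061] [0.458 0.079 0.083]
side0 red [283 279  12  15 156] [ 0.425 -0.125  0.174] [ 0.415 -0.129  0.039] [0.459 0.04  0.188]
side0 red [281 329   4   2   7] [ 0.407 -0.115  0.04 ] [ 0.404 -0.118  0.036] [ 0.41  -0.111  0.043]
side0 brass [333 183   7   8  18] [0.577 0.032 0.295] [0.572 0.03  0.285] [0.588 0.037 0.299]
side0 brass [345 197   9   9  19] [ 0.582 -0.034  0.294] [ 0.577 -0.037  0.279] [ 0.594 -0.031  0.3  ]
side0 brass [300 320   8   9  43] [ 0.457 -0.116  0.044] [ 0.449 -0.128  0.041] [ 0.463 -0.106  0.046]
side0 brass [276 322  33  16 266] [ 0.418 -0.129  0.044] [ 0.388 -0.148  0.04 ] [ 0.458 -0.095  0.048]
side0 white [296 158   9   4  24] [0.599 0.438 0.182] [0.585 0.428 0.18 ] [0.612 0.446 0.185]
side0 white [291 167  27  47 503] [0.587 0.411 0.103] [0.565 0.32  0.008] [0.633 0.448 0.159]
side0 white [229 179  22  22 20
[... 6203 characters left out ...]
 10   1  10] [ 0.301 -0.317  0.25 ] [ 0.301 -0.331  0.248] [ 0.302 -0.304  0.254]
tray (array([566.1, 183.6]), array([163.2, 212.1]), 0.7)
rest (array([ 423. , -119.7]), array([42.1, 74.3]), 77.7)
rail 374 (array([588.1, -35.4]), array([ 30.6, 178.8]), 3.6) [ 0.58593302 -0.03435133  0.29255166]
basket (array([439.7,  20.2]), array([ 82.6, 108.9]), 78.9)
bar 116 (array([438.9,  14.1]), array([ 12.2, 110. ]), 78.1) [0.49245958 0.0272231  0.14998971]
hook 70 [[ 0.445 -0.12   0.128]
 [ 0.445 -0.123  0.128]
 [ 0.445 -0.126  0.128]
 [ 0.442 -0.12   0.128]
 [ 0.442 -0.121  0.137]
 [ 0.442 -0.124  0.137]
 [ 0.439 -0.119  0.143]
 [ 0.439 -0.123  0.142]
 [ 0.436 -0.119  0.147]
 [ 0.436 -0.122  0.144]]
```

View pics/c1.png

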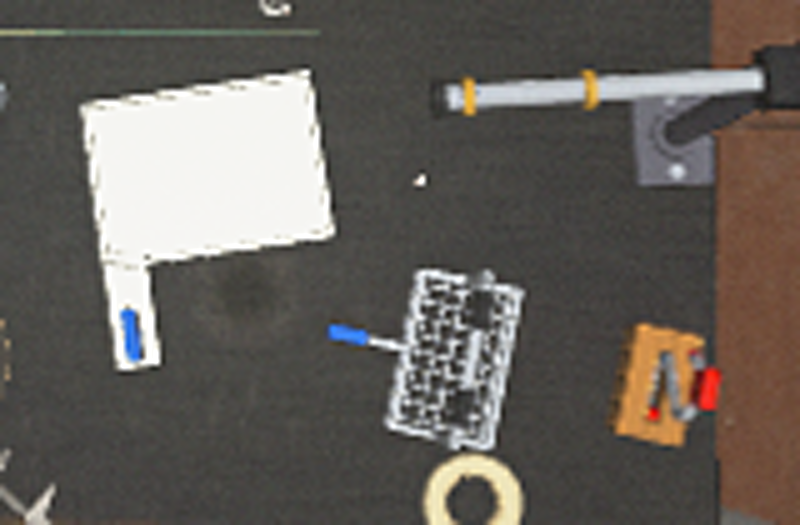

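View pics/c2.png

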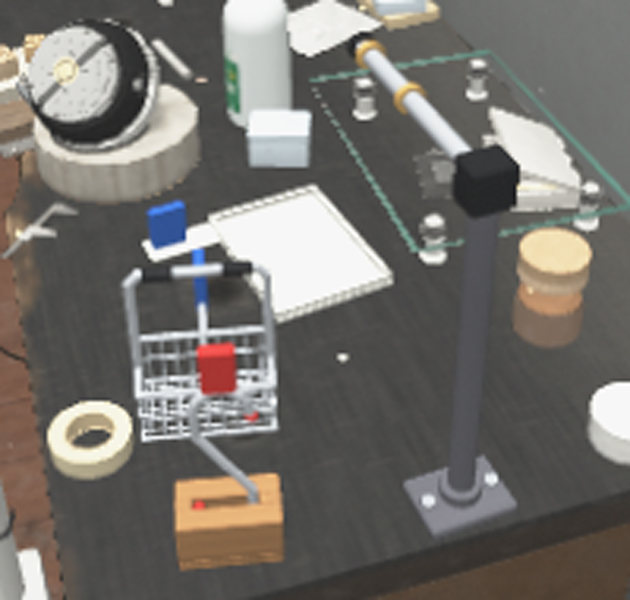

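The crops show the rail running almost along y with its collars at crop (470,97) and (590,90). The hook and rest are turned about -12°, the basket fin points left, and the tray is turned about +8°.

```bash
cat >> h.py <<'E'
def shift(*tg):
    """targets (x,y,z TCP [m], yaw) -> tool-frame shifts from the present pose, mm, rotation vector"""
    from scipy.spatial.transform import Rotation as Ro
    q=r.sense(); R=Ro.from_euler('xyz',q['ee_rot']); p=q['tool_pos']
    for t in tg:
        d=R.inv().apply(np.array(t[:3])-p)*1000; w=(R.inv()*Ro.from_euler('xyz',[np.pi,0,t[3]])).as_rotvec()
        print(np.round(d,1),np.round(w,4))
E
python3 - <<'E'
from h import *
for n in('side0','top0'):
    s=load(n);X=cloud(s).reshape(-1,3); m=(abs(X[:,1])<.027)&(X[:,2]>.285)&(X[:,2]<.3)&(abs(X[:,0]-.583)<.02)
    p=X[m]; print(n,len(p),np.polyfit(p[:,1],p[:,0],1),p.mean(0))
    m=(X[:,1]>-.12)&(X[:,1]<.027)&(X[:,2]>.292)&(X[:,2]<.2965)&(abs(X[:,0]-.583)<.02); p=X[m]; print(np.polyfit(p[:,1],p[:,0],1))
    m=(X[:,2]>.042)&(X[:,2]<.053)&(abs(X[:,0]-.45)<.03)&(abs(X[:,1]-.229)<.02);p=X[m];print('tfin',p.mean(0),p.min(0),p.max(0))
    m=(X[:,2]>.085)&(X[:,2]<.1)&(abs(X[:,0]-.455)<.03)&(abs(X[:,1]-.09)<.02);p=X[m];print('bfin',p.mean(0),p.min(0),p.max(0))
shift((.40,.30,.42,2.93),(.424,-.12,.42,2.93),(.424,-.12,.33,2.93))
E
```

```text
side0 92 [-0.07797246  0.58229964] [0.58211814 0.00232784 0.29250157]
[-0.07475404  0.58372826]
tfin [0.45363972 0.22629989 0.04647591] [0.43669792 0.22035797 0.04203857] [0.471134   0.2330827  0.05142762]
bfin [0.45742587 0.08729307 0.09412215] [0.45220831 0.07783346 0.08920481] [0.46243336 0.09847439 0.0960263 ]
top0 102 [-0.05344754  0.58337878] [0.58334383 0.00065405 0.29264005]
[-0.07397486  0.58395198]
tfin [0.44993987 0.22897545 0.04852256] [0.43326786 0.22475056 0.04311285] [0.4661779  0.23538418 0.05294253]
bfin [0.45331362 0.08706788 0.09393652] [0.44840594 0.07598589 0.08976081] [0.45791079 0.09843291 0.09894568]
[-281.7 -236.7  -15.6] [-1.000e-03 -1.000e-04 -1.172e-01]
[-440.1 -626.5  -15.2] [-1.000e-03 -1.000e-04 -1.172e-01]
[-440.1 -626.4   74.8] [-1.000e-03 -1.000e-04 -1.172e-01]
```

Request:
{"name": "drive_tool", "arguments": {"series": [{"x":-47,"y":-39.5,"z":-16,"az":-0.06,"hand":0.2},{"x":-94,"y":-79,"z":-16,"az":-0.117,"hand":0.3},{"x":-141,"y":-118,"z":-16,"az":-0.117,"hand":0.3},{"x":-188,"y":-158,"z":-16,"az":-0.117,"hand":0.3},{"x":-235,"y":-197,"z":-16,"az":-0.117,"hand":0.3},{"x":-282,"y":-237,"z":-16,"az":-0.117,"hand":0.3},{"x":-305,"y":-293,"z":-16,"az":-0.117,"hand":0.3},{"x":-327,"y":-348,"z":-16,"az":-0.117,"hand":0.3},{"x":-350,"y":-404,"z":-16,"az":-0.117,"hand":0.3},{"x":-372,"y":-459,"z":-16,"az":-0.117,"hand":0.3}]}}

```text
invalid input at $.series[0]: expected keys x, y, z, ax, ay, az, hand
```

Request:
{"name": "drive_tool", "arguments": {"series": [{"x":-23,"y":-56,"hand":0.3},{"x":-45,"y":-111,"hand":0.3},{"x":-68,"y":-167,"hand":0.3},{"x":-68,"y":-167,"hand":0.3},{"x":-68,"y":-167,"hand":0.3}]}}

```text
invalid input at $.series[0]: expected keys x, y, z, ax, ay, az, hand
```

Run:
```python
from h import *
q=r.sense(); print(q['t'],q['tool_pos'],q['ee_rot'],q['opening'],q['joint_positions'])
shift((.424,-.12,.33,2.927))
```

```text
0.1 [0.20980625 0.61502467 0.40415915] [-3.14056707e+00 -5.56020712e-05  2.81275448e+00] 0.997626508355007 [ 1.19539391e+00  4.80741728e-01  1.59679771e+00  8.92007161e-06
  1.06508027e+00 -4.65685941e-02]
[-440.1 -626.4   74.8] [-1.000e-03 -1.000e-04 -1.142e-01]
```

Request:
{"name": "drive_tool", "arguments": {"series": [{"x":-141,"y":-118,"z":-16,"ax":0,"ay":0,"az":-0.114,"hand":0.3},{"x":-141,"y":-118,"z":-16,"ax":0,"ay":0,"az":-0.114,"hand":0.3},{"x":-282,"y":-237,"z":-16,"ax":0,"ay":0,"az":-0.114,"hand":0.3},{"x":-282,"y":-237,"z":-16,"ax":0,"ay":0,"az":-0.114,"hand":0.3},{"x":-282,"y":-237,"z":-16,"ax":0,"ay":0,"az":-0.114,"hand":0.3},{"x":-282,"y":-237,"z":-16,"ax":0,"ay":0,"az":-0.114,"hand":0.3},{"x":-440,"y":-626,"z":-16,"ax":0,"ay":0,"az":-0.114,"hand":0.3},{"x":-440,"y":-626,"z":-16,"ax":0,"ay":0,"az":-0.114,"hand":0.3},{"x":-440,"y":-626,"z":-16,"ax":0,"ay":0,"az":-0.114,"hand":0.3},{"x":-440,"y":-626,"z":-16,"ax":0,"ay":0,"az":-0.114,"hand":0.3}]}}

```text
t: 1.35
tool_pos: [0.4142, 0.0484, 0.4208]
ee_rot: [3.142, 0.0, 2.927]
ft_force: [1.5, 0.7, 0.0]
opening: 0.703
grasp_force: 0.0
```

Run:
```python
from h import *
q=r.sense(); print(q['t'],q['tool_pos'],q['ee_rot'],q['opening'],q['joint_positions'])
shift((.424,-.12,.42,2.927))
```

```text
1.35 [0.41415393 0.04835341 0.42075134] [3.14156575e+00 3.54179369e-04 2.92716222e+00] 0.7031362142867029 [ 4.35250459e-02  1.29896139e-01  2.07698049e+00 -8.00048852e-05
  9.34366704e-01 -1.31279331e+00]
[ -45.4 -162.4    0.8] [0.     0.0004 0.0002]
```

Request:
{"name": "drive_tool", "arguments": {"series": [{"x":-45,"y":-162,"z":0,"ax":0,"ay":0,"az":0,"hand":0.3},{"x":-45,"y":-162,"z":0,"ax":0,"ay":0,"az":0,"hand":0.3},{"x":-45,"y":-162,"z":0,"ax":0,"ay":0,"az":0,"hand":0.3},{"x":-45,"y":-162,"z":0,"ax":0,"ay":0,"az":0,"hand":0.3},{"x":-45,"y":-162,"z":0,"ax":0,"ay":0,"az":0,"hand":0.3}]}}

```text
t: 1.98
tool_pos: [0.4237, -0.1174, 0.4205]
ee_rot: [3.141, -0.001, 2.926]
ft_force: [-0.0, 0.0, 0.0]
opening: 0.7
grasp_force: 0.0
```

Run:
```python
from h import *
q=r.sense(); print(q['t'],q['tool_pos'],q['ee_rot'],q['opening'])
shift((.424,-.12,.33,2.927))
s=snap('side','s1'); c=s['pixels'][220:370,210:350]; cv2.imwrite('pics/s1c.png',cv2.resize(c,(560,600),interpolation=cv2.INTER_CUBIC))
# where the fingertip centre and tab should appear
for P in([.424,-.12,.42-.173],[.424,-.12,.171]): print(proj(s,P))
h=cv2.cvtColor(s['pixels'],cv2.COLOR_BGR2HSV); m=((h[...,0]<5)|(h[...,0]>175))&(h[...,1]>150); m[:270]=0;m[300:]=0; v,u=np.nonzero(m); print(np.percentile(u,[2,98]),np.percentile(v,[2,98]))
a,b=np.deg2rad(-12.3),0
ax=np.array([np.cos(a),np.sin(a),0]);ay=np.array([-ax[1],ax[0],0])
pp=proj(s,[np.array([.424,-.12,.171])+i*.012*ax+j*.005*ay+[0,0,k*.0185] for i in(-1,1) for j in(-1,1) for k in(-1,1)]);print(pp.min(0),pp.max(0))
```

```text
1.975 [ 0.42365113 -0.1174079   0.42046556] [ 3.14130296e+00 -7.61070584e-04  2.92597034e+00] 0.6995033001879872
[-1.  -2.5 90.5] [ 0.0003 -0.0008 -0.001 ]
[[284.99897872 256.14963934]]
[[287.27587979 285.69770994]]
[283. 293.] [279. 293.]
[280.66095173 276.69419529] [293.7779881  294.56795732]
```

View pics/s1c.png

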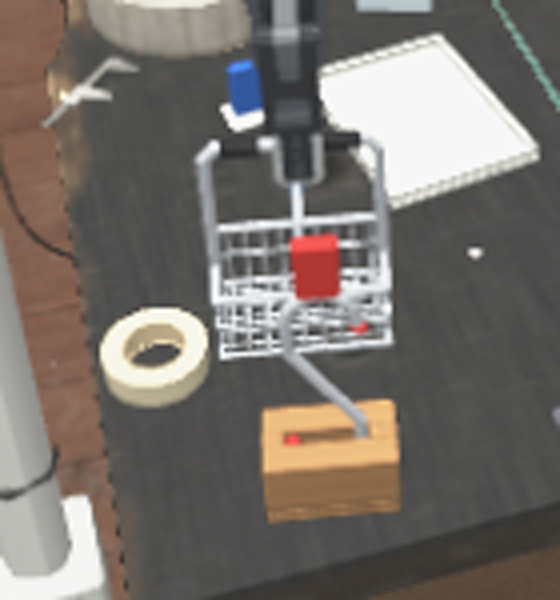

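The fingers stand in line above the red tab, which sits at crop (315,267), about 1–2 px from where I predicted it. Next I descend and grip.

Request:
{"name": "drive_tool", "arguments": {"force": 80, "series": [{"x":-3,"y":-2,"z":45,"ax":0,"ay":0,"az":0,"hand":0.3},{"x":-3,"y":-2,"z":75,"ax":0,"ay":0,"az":0,"hand":0.3},{"x":-3,"y":-2,"z":91,"ax":0,"ay":0,"az":0,"hand":0.3},{"x":-3,"y":-2,"z":91,"ax":0,"ay":0,"az":0,"hand":0.3},{"x":-3,"y":-2,"z":91,"ax":0,"ay":0,"az":0,"hand":1},{"x":-3,"y":-2,"z":91,"ax":0,"ay":0,"az":0,"hand":1},{"x":-3,"y":-2,"z":91,"ax":0,"ay":0,"az":0,"hand":1},{"x":-3,"y":-2,"z":91,"ax":0,"ay":0,"az":0,"hand":1},{"x":-3,"y":-2,"z":91,"ax":0,"ay":0,"az":0,"hand":1},{"x":-3,"y":-2,"z":91,"ax":0,"ay":0,"az":0,"hand":1}]}}

```text
t: 3.28
tool_pos: [0.4266, -0.1204, 0.3302]
ee_rot: [-3.141, 0.001, 2.927]
ft_force: [0.2, -0.9, 7.7]
opening: 0.102
grasp_force: 78.7
```

Request:
{"name": "drive_tool", "arguments": {"series": [{"x":0,"y":0,"z":-25,"ax":0,"ay":0,"az":0,"hand":1},{"x":0,"y":0,"z":-70,"ax":0,"ay":0,"az":0,"hand":1},{"x":0,"y":0,"z":-130,"ax":0,"ay":0,"az":0,"hand":1},{"x":0,"y":0,"z":-177,"ax":0,"ay":0,"az":-0.15,"hand":1},{"x":0,"y":0,"z":-177,"ax":0,"ay":0,"az":-0.29,"hand":1},{"x":0,"y":0,"z":-177,"ax":0,"ay":0,"az":-0.29,"hand":1}]}}

```text
t: 4.03
tool_pos: [0.4262, -0.1202, 0.507]
ee_rot: [-3.141, 0.001, -3.067]
ft_force: [-0.9, -0.7, -0.6]
opening: 0.097
grasp_force: 78.0
```

Run:
```python
from h import *
q=r.sense(); print(q['t'],q['tool_pos'],q['ee_rot'],q['opening'],q['ft_force'])
shift((.5138,-.0042,.507,3.216),(.5836,.001,.507,3.216))
```

```text
4.025 [ 0.42618972 -0.12020349  0.50703755] [-3.14134298e+00  6.98031865e-04 -3.06723165e+00] 0.09682689098535695 [-0.88726704 -0.70225764 -0.57040869]
[-9.600e+01  1.092e+02  1.000e-01] [-0.0002  0.0007 -0.    ]
[-1.660e+02  1.092e+02  1.000e-01] [-0.0002  0.0007 -0.    ]
```

Request:
{"name": "drive_tool", "arguments": {"series": [{"x":-48,"y":55,"z":0,"ax":0,"ay":0,"az":0,"hand":1},{"x":-85,"y":95,"z":0,"ax":0,"ay":0,"az":0,"hand":1},{"x":-96,"y":109,"z":0,"ax":0,"ay":0,"az":0,"hand":1},{"x":-96,"y":109,"z":0,"ax":0,"ay":0,"az":0,"hand":1},{"x":-96,"y":109,"z":0,"ax":0,"ay":0,"az":0,"hand":1}]}}

```text
t: 4.65
tool_pos: [0.5133, -0.005, 0.5062]
ee_rot: [-3.141, -0.001, -3.068]
ft_force: [-0.7, 0.4, -0.1]
opening: 0.101
grasp_force: 78.2
```

Run:
```python
from h import *
q=r.sense(); print(q['t'],q['tool_pos'],q['ee_rot'])
s=snap('side','s2'); x0,y0=280,150; c=s['pixels'][y0:y0+120,x0:x0+130]; c=cv2.resize(c,(650,600),interpolation=cv2.INTER_CUBIC)
a=.0745; R=np.array([[np.cos(a),-np.sin(a),0],[np.sin(a),np.cos(a),0],[0,0,1]])
T=q['tool_pos']-[0,0,.160]; U=T-[0,0,.0365]
pts=dict(tab=T,tip=U+R@[.02,0,-.007],ltip=U+R@[-.02,0,-.093],bot=U-[0,0,.118],rail=[.5836,.001,.288])
for k,P in pts.items():
    p=(proj(s,P)[0]-[x0,y0]+.5)*5; print(k,p.round()); cv2.circle(c,tuple(int(i) for i in p),3,(0,255,0),1)
cv2.imwrite('pics/s2c.png',c)
```

```text
4.65 [ 0.51330151 -0.00503627  0.50623078] [-3.14141556e+00 -1.35690545e-03 -3.06789675e+00]
tab [162. 135.]
tip [208. 217.]
ltip [126. 402.]
bot [169. 437.]
rail [313. 224.]
```

View pics/s2c.png

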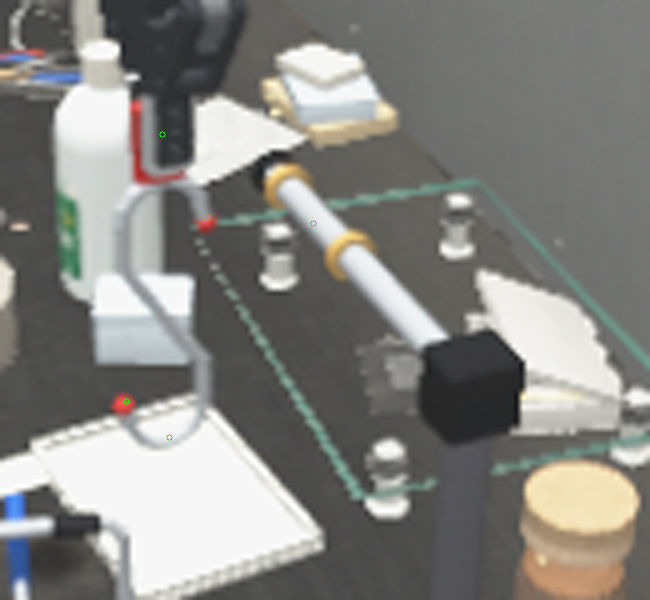

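The hook hangs straight in the hand. Its upper tip is at crop (205,223), so it sits about 2.5 mm lower than computed. I'll raise it 3 mm and bring it on.

Request:
{"name": "drive_tool", "arguments": {"series": [{"x":0,"y":1,"z":-3,"ax":0,"ay":0,"az":0,"hand":1},{"x":-20,"y":1,"z":-3,"ax":0,"ay":0,"az":0,"hand":1},{"x":-40,"y":1,"z":-3,"ax":0,"ay":0,"az":0,"hand":1},{"x":-55,"y":1,"z":-3,"ax":0,"ay":0,"az":0,"hand":1},{"x":-71,"y":1,"z":-3,"ax":0,"ay":0,"az":0,"hand":1},{"x":-71,"y":1,"z":-3,"ax":0,"ay":0,"az":0,"hand":1},{"x":-71,"y":1,"z":-3,"ax":0,"ay":0,"az":0,"hand":1}]}}

```text
t: 5.58
tool_pos: [0.5843, 0.002, 0.5095]
ee_rot: [3.142, -0.001, -3.066]
ft_force: [-0.2, -0.6, -0.5]
opening: 0.1
grasp_force: 78.2
```

Run:
```python
from h import *
q=r.sense(); print(q['t'],q['tool_pos'],q['ee_rot'])
s=snap('side','s3'); x0,y0=280,150; c=s['pixels'][y0:y0+120,x0:x0+130]; c=cv2.resize(c,(650,600),interpolation=cv2.INTER_CUBIC)
cv2.imwrite('pics/s3c.png',c)
```

```text
5.575 [0.58434735 0.0019849  0.50954544] [ 3.14153691e+00 -6.86553895e-04 -3.06638526e+00]
```

View pics/s3c.png

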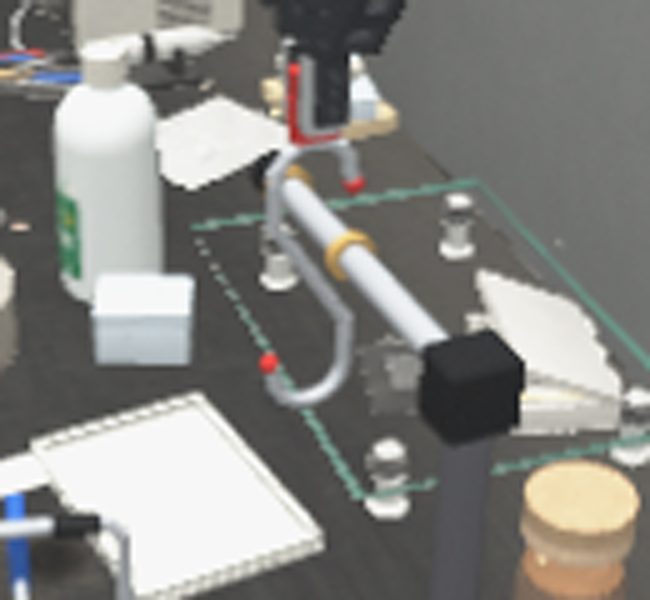

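The tip at (354,185) is past and above the rail, and the hook is between the collars. There is no contact force, so I lower it.

Request:
{"name": "drive_tool", "arguments": {"series": [{"x":0,"y":0,"z":10,"ax":0,"ay":0,"az":0,"hand":1},{"x":0,"y":0,"z":20,"ax":0,"ay":0,"az":0,"hand":1},{"x":0,"y":0,"z":26,"ax":0,"ay":0,"az":0,"hand":1},{"x":0,"y":0,"z":28,"ax":0,"ay":0,"az":0,"hand":1},{"x":0,"y":0,"z":28,"ax":0,"ay":0,"az":0,"hand":1},{"x":0,"y":0,"z":28,"ax":0,"ay":0,"az":0,"hand":1}]}}

```text
t: 6.38
tool_pos: [0.5848, 0.002, 0.482]
ee_rot: [-3.142, 0.0, -3.066]
ft_force: [0.3, 0.6, -0.7]
opening: 0.102
grasp_force: 78.2
```

Request:
{"name": "drive_tool", "arguments": {"series": [{"x":0,"y":0,"z":1.5,"ax":0,"ay":0,"az":0,"hand":1},{"x":0,"y":0,"z":2.5,"ax":0,"ay":0,"az":0,"hand":1},{"x":0,"y":0,"z":2.5,"ax":0,"ay":0,"az":0,"hand":1}]}}

```text
t: 6.75
tool_pos: [0.5847, 0.002, 0.4798]
ee_rot: [-3.141, 0.001, -3.066]
ft_force: [-0.8, 0.3, 6.8]
opening: 0.105
grasp_force: 79.5
```

Request:
{"name": "drive_tool", "arguments": {"series": [{"x":0,"y":0,"z":-0.5,"ax":0,"ay":0,"az":0,"hand":0.8},{"x":0,"y":0,"z":-0.5,"ax":0,"ay":0,"az":0,"hand":0.65},{"x":0,"y":0,"z":-0.5,"ax":0,"ay":0,"az":0,"hand":0.65},{"x":0,"y":0,"z":-0.5,"ax":0,"ay":0,"az":0,"hand":0.65},{"x":0,"y":0,"z":-30,"ax":0,"ay":0,"az":0,"hand":0.65},{"x":0,"y":0,"z":-70,"ax":0,"ay":0,"az":0,"hand":0.6},{"x":0,"y":0,"z":-70,"ax":0,"ay":0,"az":0,"hand":0.6},{"x":0,"y":0,"z":-70,"ax":0,"ay":0,"az":0,"hand":0.6}]}}

```text
t: 7.75
tool_pos: [0.5845, 0.002, 0.5488]
ee_rot: [3.142, -0.0, -3.066]
ft_force: [-0.1, 0.5, -0.6]
opening: 0.399
grasp_force: 0.0
```

Run:
```python
from h import *
q=r.sense(); print(q['t'],q['tool_pos'],q['ee_rot'])
s=snap('side','s4'); x0,y0=280,150; c=s['pixels'][y0:y0+120,x0:x0+130]; c=cv2.resize(c,(650,600),interpolation=cv2.INTER_CUBIC)
a=.0745; R=np.array([[np.cos(a),-np.sin(a),0],[np.sin(a),np.cos(a),0],[0,0,1]])
U=np.array([.5836,.001,.2805])
for k,P in dict(tab=U+[0,0,.0365],tip=U+R@[.02,0,-.007],ltip=U+R@[-.02,0,-.093],bot=U-[0,0,.118]).items():
    p=(proj(s,P)[0]-[x0,y0]+.5)*5; print(k,p.round()); cv2.circle(c,tuple(int(i) for i in p),3,(0,255,0),1)
cv2.imwrite('pics/s4c.png',c)
# basket fin hover, yaw 1.36
shift((.514,.0,.50,3.0),(.4555,.0875,.35,1.36))
```

```text
7.75 [0.58451104 0.00202054 0.548788  ] [ 3.14158266e+00 -3.18591743e-04 -3.06635222e+00]
tab [315. 166.]
tip [353. 243.]
ltip [270. 419.]
bot [307. 452.]
[70.4  3.3 48.4] [-0.     -0.0012  0.2168]
[121.9  94.9 198.5] [-1.1000e-03 -1.0000e-03  1.8568e+00]
```

View pics/s4c.png

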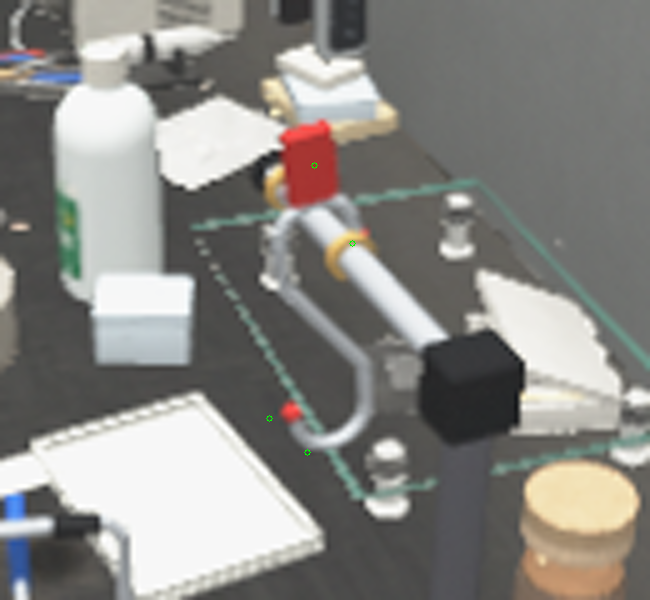

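The hook hangs on the rail between the collars. Its lower end is tilted about 9 mm toward +x, with the lower tip at (291,411) against an expected (270,419). It should straighten under load, and I'll recheck it later. Next is the basket fin.

Request:
{"name": "drive_tool", "arguments": {"series": [{"x":60,"y":30,"z":0,"ax":0,"ay":0,"az":0.18,"hand":0.3},{"x":122,"y":95,"z":0,"ax":0,"ay":0,"az":0.37,"hand":0.3},{"x":122,"y":95,"z":0,"ax":0,"ay":0,"az":0.55,"hand":0.3},{"x":122,"y":95,"z":20,"ax":0,"ay":0,"az":0.74,"hand":0.3},{"x":122,"y":95,"z":50,"ax":0,"ay":0,"az":0.92,"hand":0.3},{"x":122,"y":95,"z":90,"ax":0,"ay":0,"az":1.11,"hand":0.3},{"x":122,"y":95,"z":120,"ax":0,"ay":0,"az":1.3,"hand":0.3},{"x":122,"y":95,"z":150,"ax":0,"ay":0,"az":1.48,"hand":0.3},{"x":122,"y":95,"z":180,"ax":0,"ay":0,"az":1.67,"hand":0.3},{"x":122,"y":95,"z":198,"ax":0,"ay":0,"az":1.857,"hand":0.3}]}}

```text
t: 9.05
tool_pos: [0.455, 0.0875, 0.3491]
ee_rot: [-3.139, 0.001, 1.356]
ft_force: [-0.6, 0.1, 0.5]
opening: 0.699
grasp_force: 0.0
```

Request:
{"name": "drive_tool", "arguments": {"series": [{"x":0,"y":0,"z":0,"ax":0,"ay":0,"az":0,"hand":0.3},{"x":0,"y":0,"z":0,"ax":0,"ay":0,"az":0,"hand":0.3}]}}

```text
t: 9.3
tool_pos: [0.4559, 0.0876, 0.3515]
ee_rot: [-3.141, 0.0, 1.366]
ft_force: [0.2, 0.9, 0.1]
opening: 0.7
grasp_force: 0.0
```

Run:
```python
from h import *
q=r.sense(); print(q['t'],q['tool_pos'],q['ee_rot'],q['joint_positions'])
shift((.455,.0873,.231,1.36))
snap('side','s5'); h=cv2.cvtColor(load('s5')['pixels'],cv2.COLOR_BGR2HSV)
def balls(n):
    s=load(n); h=cv2.cvtColor(s['pixels'],cv2.COLOR_BGR2HSV); m=(((h[...,0]<6)|(h[...,0]>174))&(h[...,1]>120)).astype(np.uint8); m[:150]=0; m[260:]=0; m[:,:330]=0 if False else m[:,:330]; m[:,:325]=0; m[:,365:]=0
    k,l,st,ce=cv2.connectedComponentsWithStats(m); print(n,[(ce[i].round(1),st[i,4]) for i in range(1,k) if st[i,4]>2])
for n in('s4','s5'): balls(n)
```

```text
9.3 [0.45594838 0.08757206 0.35146793] [-3.14149732e+00  4.88742479e-05  1.36640428e+00] [ 1.24453087e-01  2.94860096e-01  2.06624874e+00 -2.19809975e-05
  7.80589823e-01  3.28860756e-01]
[ -0.5  -0.9 120.5] [-0.0001  0.      0.0064]
s4 [(array([341.5, 182.3]), np.int32(153)), (array([337.7, 231.9]), np.int32(10))]
s5 [(array([341.7, 182.2]), np.int32(157)), (array([337.2, 231.8]), np.int32(11))]
```

Request:
{"name": "drive_tool", "arguments": {"force": 110, "series": [{"x":0,"y":-1,"z":60,"ax":0,"ay":0,"az":0.006,"hand":0.3},{"x":0,"y":-1,"z":100,"ax":0,"ay":0,"az":0.006,"hand":0.3},{"x":0,"y":-1,"z":120,"ax":0,"ay":0,"az":0.006,"hand":0.3},{"x":0,"y":-1,"z":120,"ax":0,"ay":0,"az":0.006,"hand":0.3},{"x":0,"y":-1,"z":120,"ax":0,"ay":0,"az":0.006,"hand":1},{"x":0,"y":-1,"z":120,"ax":0,"ay":0,"az":0.006,"hand":1},{"x":0,"y":-1,"z":120,"ax":0,"ay":0,"az":0.006,"hand":1},{"x":0,"y":-1,"z":120,"ax":0,"ay":0,"az":0.006,"hand":1},{"x":0,"y":-1,"z":120,"ax":0,"ay":0,"az":0.006,"hand":1},{"x":0,"y":-1,"z":120,"ax":0,"ay":0,"az":0.006,"hand":1}]}}

```text
t: 10.6
tool_pos: [0.4554, 0.0879, 0.2321]
ee_rot: [3.14, -0.001, 1.356]
ft_force: [-0.8, 0.8, 11.9]
opening: 0.101
grasp_force: 107.2
```

Request:
{"name": "drive_tool", "arguments": {"series": [{"x":0,"y":0,"z":-15,"ax":0,"ay":0,"az":0,"hand":1},{"x":0,"y":0,"z":-45,"ax":0,"ay":0,"az":0,"hand":1},{"x":0,"y":0,"z":-70,"ax":0,"ay":0,"az":-0.1,"hand":1},{"x":0,"y":0,"z":-70,"ax":0,"ay":0,"az":-0.25,"hand":1},{"x":0,"y":0,"z":-70,"ax":0,"ay":0,"az":-0.42,"hand":1},{"x":0,"y":0,"z":-70,"ax":0,"ay":0,"az":-0.6,"hand":1},{"x":0,"y":0,"z":-70,"ax":0,"ay":0,"az":-0.78,"hand":1},{"x":0,"y":0,"z":-70,"ax":0,"ay":0,"az":-0.96,"hand":1},{"x":0,"y":0,"z":-70,"ax":0,"ay":0,"az":-1.14,"hand":1},{"x":0,"y":0,"z":-70,"ax":0,"ay":0,"az":-1.32,"hand":1}]}}

```text
t: 11.85
tool_pos: [0.4548, 0.0878, 0.3014]
ee_rot: [3.142, 0.0, 2.682]
ft_force: [0.5, 0.3, -2.3]
opening: 0.1
grasp_force: 107.2
```

Request:
{"name": "drive_tool", "arguments": {"series": [{"x":0,"y":0,"z":0,"ax":0,"ay":0,"az":-0.18,"hand":1},{"x":0,"y":0,"z":0,"ax":0,"ay":0,"az":-0.36,"hand":1},{"x":0,"y":0,"z":0,"ax":0,"ay":0,"az":-0.48,"hand":1},{"x":0,"y":0,"z":0,"ax":0,"ay":0,"az":-0.54,"hand":1},{"x":0,"y":0,"z":0,"ax":0,"ay":0,"az":-0.54,"hand":1}]}}

```text
t: 12.48
tool_pos: [0.4548, 0.0878, 0.3014]
ee_rot: [3.142, 0.0, -3.068]
ft_force: [0.5, 0.4, -1.4]
opening: 0.098
grasp_force: 107.3
```

Run:
```python
from h import *
q=r.sense(); print(q['t'],q['tool_pos'],q['ee_rot'],q['ft_force'],q['opening'])
a=.0745; X=np.array([np.cos(a),np.sin(a),0]); m=np.array([.584,.001,0])
F=m-.14*X; shift((F[0],F[1],q['tool_pos'][2],3.216))
s=snap('top','t6'); s=snap('side','s6')
C=cloud(s).reshape(-1,3)
# bar/hoop points: above .19, in basket region
p=C[(C[:,2]>.175)&(C[:,2]<.25)&(C[:,0]>.44)&(C[:,0]<.56)&(C[:,1]>.0)&(C[:,1]<.2)]; print(len(p),p.min(0),p.max(0),np.median(p,0))
```

```text
12.475 [0.45478718 0.08777242 0.30141832] [ 3.14157820e+00  8.55121256e-05 -3.06763318e+00] [ 0.54452707  0.37095435 -1.41952741] 0.09821654093601488
[ 17.6 -96.2  -0. ] [ 0.      0.0001 -0.0004]
541 [0.44004759 0.02109064 0.17504842] [0.53504139 0.14614794 0.24965284] [0.45900966 0.05156674 0.2134544 ]
```

Request:
{"name": "drive_tool", "arguments": {"series": [{"x":9,"y":-40,"z":0,"ax":0,"ay":0,"az":0,"hand":1},{"x":17.5,"y":-80,"z":0,"ax":0,"ay":0,"az":0,"hand":1},{"x":17.5,"y":-96,"z":0,"ax":0,"ay":0,"az":0,"hand":1},{"x":17.5,"y":-96,"z":0,"ax":0,"ay":0,"az":0,"hand":1},{"x":17.5,"y":-96,"z":0,"ax":0,"ay":0,"az":0,"hand":1}]}}

```text
t: 13.2
tool_pos: [0.4447, -0.0088, 0.3012]
ee_rot: [3.141, 0.0, -3.068]
ft_force: [0.7, 0.3, -1.6]
opening: 0.103
grasp_force: 107.7
```

Run:
```python
from h import *
q=r.sense(); print(q['t'],q['tool_pos'],q['ee_rot'])
s=snap('side','s7'); t=snap('top','t7')
a=.0745; X=np.array([np.cos(a),np.sin(a),0]);Y=np.array([-X[1],X[0],0])
F=q['tool_pos']-[0,0,.161]; B=F+.075*X+[0,0,.07]
x0,y0=260,170; c=cv2.resize(s['pixels'][y0:y0+120,x0:x0+120],(600,600),interpolation=cv2.INTER_CUBIC)
for k,P in dict(bar=B,e1=B+.018*Y,e2=B-.018*Y,b1=B+.05*Y,b2=B-.05*Y).items():
    p=(proj(s,P)[0]-[x0,y0]+.5)*5; print(k,P.round(3),p.round()); cv2.circle(c,tuple(int(i) for i in p),3,(0,255,0),1)
cv2.imwrite('pics/s7c.png',c)
C=cloud(t).reshape(-1,3); p=C[(C[:,2]>B[2]-.012)&(C[:,2]<B[2]+.02)&(abs(C[:,0]-B[0])<.02)&(abs(C[:,1]-B[1])<.07)]
print(len(p),np.polyfit(p[:,1],p[:,0],1),p.min(0),p.max(0),np.median(p,0))
```

```text
13.2 [ 0.44469534 -0.00878313  0.30120756] [ 3.14146141e+00  2.88758223e-05 -3.06782679e+00]
bar [ 0.519 -0.003  0.21 ] [280. 299.]
e1 [0.518 0.015 0.21 ] [266. 279.]
e2 [ 0.521 -0.021  0.21 ] [295. 321.]
b1 [0.516 0.047 0.21 ] [242. 243.]
b2 [ 0.523 -0.053  0.21 ] [322. 361.]
74 [-0.078819    0.51617743] [ 0.50912589 -0.05694826  0.19839814] [0.52502449 0.05075884 0.21769722] [ 0.51672497 -0.02312358  0.21247092]
```

View pics/s7c.png

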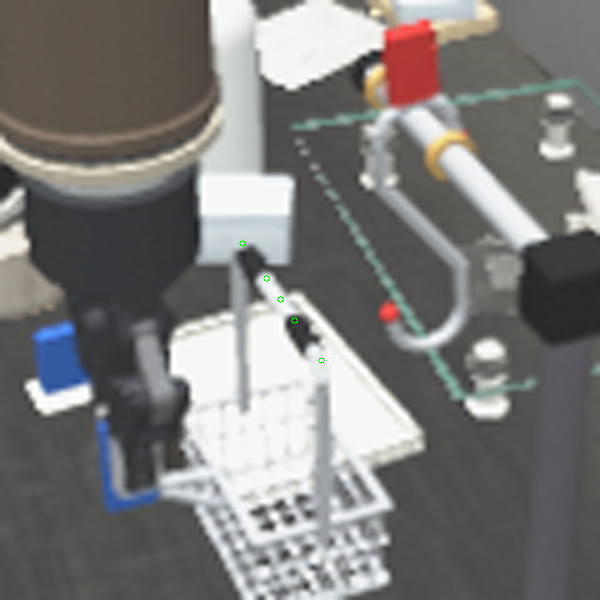

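The green dots lie on the bar, whose bare middle is at about (277,295). The basket hangs level in the hand and points the right way. The hook's lower tip is at (389,313).

Run:
```python
from h import *
from scipy.optimize import least_squares
a=.0745; X=np.array([np.cos(a),np.sin(a),0]);Y=np.array([-X[1],X[0],0]); m=np.array([.5836,.001,.288])
s=load('s7')
def tilt(px,py):
    o,q=ray(s,px,py); P=o+q*((m+.001*Y-o)@Y)/(q@Y); return ((P-m)@X*1000).round(1),(P[2]*1000).round(1)
h=cv2.cvtColor(s['pixels'],cv2.COLOR_BGR2HSV); mk=(((h[...,0]<6)|(h[...,0]>174))&(h[...,1]>120)).astype(np.uint8); mk[:,:330]=0;mk[:,365:]=0;mk[:220]=0;mk[245:]=0
v,u=np.nonzero(mk); print(u.mean(),v.mean(),len(u))
print('ltip',tilt(u.mean(),v.mean()))
for n,(cx,cy) in dict(bot=(424,342),shankR=(462,295),bend=(462,262)).items(): print(n,tilt(cx/5-.5+260,cy/5-.5+170))
```

```text
337.2 232.0 10
ltip (np.float64(-9.9), np.float64(187.7))
bot (np.float64(9.1), np.float64(165.2))
shankR (np.float64(28.5), np.float64(187.5))
bend (np.float64(27.7), np.float64(206.6))
```

Request:
{"name": "drive_tool", "arguments": {"series": [{"x":-20,"y":0,"z":0,"ax":0,"ay":0,"az":0,"hand":1},{"x":-40,"y":0,"z":0,"ax":0,"ay":0,"az":0,"hand":1},{"x":-58,"y":-1,"z":0,"ax":0,"ay":0,"az":0,"hand":1},{"x":-68.5,"y":-1,"z":0,"ax":0,"ay":0,"az":0,"hand":1},{"x":-68.5,"y":-1,"z":0,"ax":0,"ay":0,"az":0,"hand":1},{"x":-68.5,"y":-1,"z":10,"ax":0,"ay":0,"az":0,"hand":1},{"x":-68.5,"y":-1,"z":20,"ax":0,"ay":0,"az":0,"hand":1},{"x":-68.5,"y":-1,"z":28,"ax":0,"ay":0,"az":0,"hand":1},{"x":-68.5,"y":-1,"z":28,"ax":0,"ay":0,"az":0,"hand":1}]}}

```text
t: 14.42
tool_pos: [0.5126, -0.0052, 0.2724]
ee_rot: [3.141, -0.002, -3.067]
ft_force: [0.3, 0.8, -1.6]
opening: 0.103
grasp_force: 107.7
```

Run:
```python
from h import *
q=r.sense(); print(q['t'],q['tool_pos'],q['ee_rot'],q['ft_force'])
s=snap('side','s8')
x0,y0=290,160; c=cv2.resize(s['pixels'][y0:y0+100,x0:x0+100],(600,600),interpolation=cv2.INTER_CUBIC)
cv2.imwrite('pics/s8c.png',c)
```

```text
14.425 [ 0.51255    -0.00521607  0.27235344] [ 3.14136273e+00 -1.58327130e-03 -3.06749569e+00] [ 0.29289651  0.80143576 -1.60353301]
```

View pics/s8c.png

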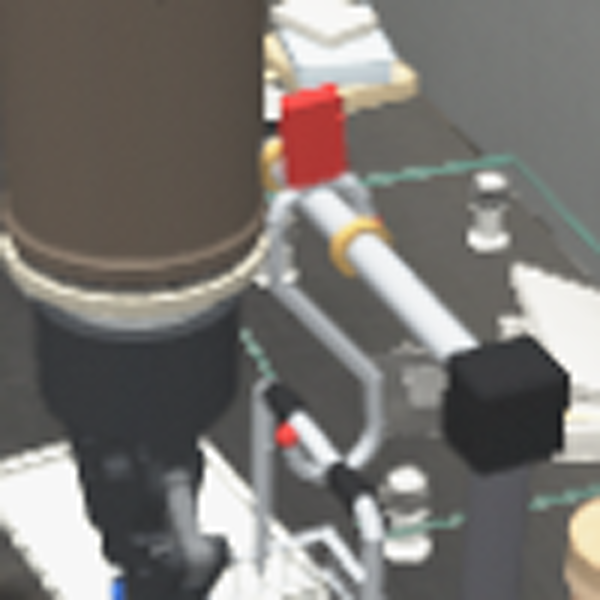

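The bar sits inside the lower curl, between the red tip at (287,435) and the shank at (375,430). That was the last picture I may view, so I work from numbers from here.

Request:
{"name": "drive_tool", "arguments": {"series": [{"x":0,"y":0,"z":5,"ax":0,"ay":0,"az":0,"hand":1},{"x":1,"y":0,"z":9,"ax":0,"ay":0,"az":0,"hand":1},{"x":2,"y":0,"z":11,"ax":0,"ay":0,"az":0,"hand":1},{"x":2,"y":0,"z":11,"ax":0,"ay":0,"az":0,"hand":1}]}}

```text
t: 14.98
tool_pos: [0.5118, -0.0054, 0.2629]
ee_rot: [-3.141, 0.003, -3.067]
ft_force: [0.6, 0.2, 11.4]
opening: 0.102
grasp_force: 109.7
```

Request:
{"name": "drive_tool", "arguments": {"series": [{"x":2,"y":0,"z":-1,"ax":0,"ay":0,"az":0,"hand":1},{"x":3,"y":0,"z":-1,"ax":0,"ay":0,"az":0,"hand":1},{"x":3,"y":0,"z":-1,"ax":0,"ay":0,"az":0,"hand":1}]}}

```text
t: 15.35
tool_pos: [0.5077, -0.0056, 0.263]
ee_rot: [3.142, -0.0, -3.067]
ft_force: [1.1, 0.3, -2.9]
opening: 0.101
grasp_force: 108.7
```

```bash
cat >> h.py <<'E'
def redballs(s,box):
    h=cv2.cvtColor(s['pixels'],cv2.COLOR_BGR2HSV); m=(((h[...,0]<6)|(h[...,0]>174))&(h[...,1]>120)).astype(np.uint8); k=np.zeros_like(m); u0,u1,v0,v1=box; k[v0:v1,u0:u1]=m[v0:v1,u0:u1]
    n,l,st,ce=cv2.connectedComponentsWithStats(k); return [(ce[i].round(1),st[i,4]) for i in range(1,n) if st[i,4]>2]
A=.0745; AX=np.array([np.cos(A),np.sin(A),0]);AY=np.array([-AX[1],AX[0],0]); M=np.array([.5836,.001,.288])
def inplane(s,px,py):
    o,q=ray(s,px,py); P=o+q*((M+.001*AY-o)@AY)/(q@AY); return ((P-M)@AX*1000).round(1),(P[2]*1000).round(1)
E
python3 - <<'E'
from h import *
s=snap('side','s9')
for c,n in redballs(s,(325,365,165,260)): print(c,n,inplane(s,*c))
print(r.sense()['ft_force'])
E
```

```text
[342.6 181.7] 159 (np.float64(0.8), np.float64(318.8))
[333.2 232.5] 11 (np.float64(-20.2), np.float64(189.1))
[-0.37410113 -0.64316597 -0.91063876]
```

Request:
{"name": "drive_tool", "arguments": {"series": [{"x":0,"y":0,"z":1,"ax":0,"ay":0,"az":0,"hand":0.88},{"x":0,"y":0,"z":1,"ax":0,"ay":0,"az":0,"hand":0.8},{"x":0,"y":0,"z":1,"ax":0,"ay":0,"az":0,"hand":0.7},{"x":0,"y":0,"z":1,"ax":0,"ay":0,"az":0,"hand":0.65},{"x":0,"y":0,"z":1,"ax":0,"ay":0,"az":0,"hand":0.65},{"x":0,"y":0,"z":1,"ax":0,"ay":0,"az":0,"hand":0.65},{"x":0,"y":0,"z":-15,"ax":0,"ay":0,"az":0,"hand":0.65},{"x":3,"y":0,"z":-40,"ax":0,"ay":0,"az":0,"hand":0.65},{"x":30,"y":0,"z":-60,"ax":0,"ay":0,"az":0,"hand":0.65},{"x":50,"y":0,"z":-110,"ax":0,"ay":0,"az":0,"hand":0.65}]}}

```text
t: 16.65
tool_pos: [0.4566, -0.0092, 0.3737]
ee_rot: [3.141, -0.003, -3.067]
ft_force: [1.4, 0.1, 0.7]
opening: 0.355
grasp_force: 0.0
```

Run:
```python
from h import *
q=r.sense(); print(q['t'],q['tool_pos'],q['ft_force'])
s=snap('side','s10');t=snap('top','t10')
for c,n in redballs(s,(325,365,165,260)): print(c,n,inplane(s,*c))
for n,z in(('s10',0),('t10',0)):
    w=load(n);C=cloud(w);h=cv2.cvtColor(w['pixels'],cv2.COLOR_BGR2HSV);b=(h[...,0]>100)&(h[...,0]<130)&(h[...,1]>150)
    p=C[b&(abs(C[...,0]-.5)<.08)&(abs(C[...,1])<.06)&(C[...,2]>.02)&(C[...,2]<.2)];print(n,'fin',len(p),p.mean(0),p.min(0),p.max(0)) if len(p) else print('no fin')
C=cloud(t).reshape(-1,3)
p=C[(C[:,2]>.06)&(C[:,2]<.1)&(abs(C[:,0]-.585)<.06)&(abs(C[:,1])<.08)]; print(len(p),cv2.minAreaRect((p[:,:2]*1000).astype(np.float32)),p.min(0),p.max(0))
shift((.4518,.2279,.33,np.deg2rad(188.2)))
```

```text
16.65 [ 0.45660296 -0.00923281  0.37371547] [1.35967829 0.10174461 0.70678161]
[342.3 182. ] 157 (np.float64(0.1), np.float64(318.2))
[334.7 232.2] 12 (np.float64(-16.3), np.float64(188.9))
s10 fin 147 [ 0.51040752 -0.00681815  0.1053679 ] [ 0.49965669 -0.00992841  0.07905643] [ 0.52219505 -0.00104684  0.12668643]
no fin
93 ((581.42578125, 1.9276809692382812), (76.96424865722656, 110.56272888183594), 2.783428430557251) [ 0.5429282  -0.05445067  0.06123729] [0.62238909 0.05721834 0.09967893]
[-11.7 237.   47.8] [-0.0011  0.0055 -0.0689]
```

Request:
{"name": "drive_tool", "arguments": {"series": [{"x":-12,"y":237,"z":0,"ax":0,"ay":0,"az":-0.069,"hand":0.3},{"x":-12,"y":237,"z":0,"ax":0,"ay":0,"az":-0.069,"hand":0.3},{"x":-12,"y":237,"z":0,"ax":0,"ay":0,"az":-0.069,"hand":0.3},{"x":-12,"y":237,"z":0,"ax":0,"ay":0,"az":-0.069,"hand":0.3},{"x":-12,"y":237,"z":30,"ax":0,"ay":0,"az":-0.069,"hand":0.3},{"x":-12,"y":237,"z":48,"ax":0,"ay":0,"az":-0.069,"hand":0.3},{"x":-12,"y":237,"z":48,"ax":0,"ay":0,"az":-0.069,"hand":0.3}]}}

```text
t: 17.62
tool_pos: [0.4521, 0.228, 0.3248]
ee_rot: [-3.141, -0.002, -2.998]
ft_force: [0.0, -0.2, 0.8]
opening: 0.7
grasp_force: 0.0
```

```bash
cat >> h.py <<'E'
def tray(s,guess):
    """fit 116x160 rectangle to white tray pixels seen from the top camera (rim height)"""
    from scipy.optimize import least_squares
    h=cv2.cvtColor(s['pixels'],cv2.COLOR_BGR2HSV); m=(h[...,1]<45)&(h[...,2]>150)
    v,u=np.nonzero(m); o,q=ray(s,0,0)
    p=cv2.undistortPoints(np.c_[u,v].astype(float)[:,None],np.array(s['mtx']),np.array(s['dist_coeffs']))[:,0]
    d=np.c_[p,np.ones(len(p))]@np.array(s['view'])[:3,:3]; P=(o+d*((.010-o[2])/d[:,2:]))[:,:2]
    x=np.array(guess,float)
    for _ in range(15):
        c,sn=np.cos(x[2]),np.sin(x[2]); L=(P-x[:2])@np.array([[c,-sn],[sn,c]])
        I=(abs(L[:,0])<.085)&(abs(L[:,1])<.095)&~((L[:,0]<-.045)&(L[:,1]>.035))
        rows=L[I]; 
        # per-strip edges
        ey=[( np.mean([b[:,1].max(),b[:,1].min()]),k) for k in np.arange(-.03,.05,.004) if len(b:=rows[abs(rows[:,0]-k)<.003])>5]
        ex=[( np.mean([b[:,0].max(),b[:,0].min()]),k,np.ptp(b[:,0])) for k in np.arange(-.065,.03,.004) if len(b:=rows[abs(rows[:,1]-k)<.003])>5]
        ey=np.array(ey);ex=np.array(ex)
        s1=np.polyfit(ex[:,1],ex[:,0],1); s2=np.polyfit(ey[:,1],ey[:,0],1)
        dx,dy=np.median(ex[:,0]),np.median(ey[:,0]); da=(-s1[0]+s2[0])/2
        x=x+.5*np.array([c*dx-sn*dy,sn*dx+c*dy,da])
    return x,len(rows),np.median(ex[:,2]),s1[0],s2[0]
E
python3 - <<'E'
from h import *
q=r.sense(); print(q['t'],q['tool_pos'],q['ee_rot'])
print(tray(load('t10'),(.564,.180,.143)), tray(load('top0'),(.564,.180,.143)))
x=tray(load('top0'),(.564,.180,.143))[0]; c,s=np.cos(x[2]),np.sin(x[2]); print('fin from tray',x[:2]+[-.105*c-.065*s,-.105*s+.065*c])
shift((.4518,.2279,.193,np.pi+x[2]))
E
```

```text
17.625 [0.45211123 0.22799111 0.32479649] [-3.14109090e+00 -1.83035961e-03 -2.99804237e+00]
(array([0.56511218, 0.18183659, 0.15852313]), 1520, np.float64(0.1133635556889768), np.float64(0.0029144017241257993), np.float64(0.0029225889902917057)) (array([0.56519023, 0.18192657, 0.15523538]), 1516, np.float64(0.1119085805044608), np.float64(-0.004641568975129644), np.float64(-0.004629087794847945))
fin from tray [0.45140301 0.22991062]
[1.000e-01 0.000e+00 1.318e+02] [-0.0005 -0.0018 -0.0117]
```

Request:
{"name": "drive_tool", "arguments": {"force": 80, "series": [{"x":0,"y":1,"z":60,"ax":0,"ay":0,"az":-0.012,"hand":0.3},{"x":0,"y":1,"z":110,"ax":0,"ay":0,"az":-0.012,"hand":0.3},{"x":0,"y":1,"z":132,"ax":0,"ay":0,"az":-0.012,"hand":0.3},{"x":0,"y":1,"z":132,"ax":0,"ay":0,"az":-0.012,"hand":0.3},{"x":0,"y":1,"z":132,"ax":0,"ay":0,"az":-0.012,"hand":1},{"x":0,"y":1,"z":132,"ax":0,"ay":0,"az":-0.012,"hand":1},{"x":0,"y":1,"z":132,"ax":0,"ay":0,"az":-0.012,"hand":1},{"x":0,"y":1,"z":132,"ax":0,"ay":0,"az":-0.012,"hand":1},{"x":0,"y":1,"z":132,"ax":0,"ay":0,"az":-0.012,"hand":1},{"x":0,"y":1,"z":132,"ax":0,"ay":0,"az":-0.012,"hand":1}]}}

```text
t: 18.88
tool_pos: [0.4528, 0.2291, 0.1945]
ee_rot: [3.141, 0.002, -2.986]
ft_force: [-1.8, -1.7, 16.8]
opening: 0.101
grasp_force: 78.9
```

Run:
```python
from h import *
q=r.sense(); print(q['t'],q['tool_pos'],q['ee_rot'],q['ft_force'],q['opening'])
t=snap('top','t11'); x=tray(t,(.565,.182,.157))[0]; print(x)
s=snap('side','s11')
for c,n in redballs(s,(325,365,165,260)): print(c,n,inplane(s,*c))
C=cloud(s);h=cv2.cvtColor(s['pixels'],cv2.COLOR_BGR2HSV);b=(h[...,0]>100)&(h[...,0]<130)&(h[...,1]>150)
p=C[b&(abs(C[...,0]-.5)<.04)&(abs(C[...,1])<.06)&(C[...,2]>.02)&(C[...,2]<.2)];print('fin',len(p),p.mean(0),p.min(0),p.max(0))
C=cloud(t);
# whole basket footprint from top: rim points
for z0,z1 in((.07,.09),(.16,.18)):
    p=C.reshape(-1,3);p=p[(p[:,2]>z0)&(p[:,2]<z1)&(abs(p[:,0]-.585)<.05)&(abs(p[:,1])<.07)];print(len(p),p.min(0),p.max(0),np.median(p,0),cv2.minAreaRect((p[:,:2]*1000).astype(np.float32)))
```

```text
18.875 [0.45278933 0.2291394  0.19449846] [ 3.14120206e+00  1.96270868e-03 -2.98600597e+00] [-1.75549516 -1.66459347 16.80159752] 0.10096319831357603
[ 0.575898    0.18269625 -0.11181818]
[342.4 182.1] 157 (np.float64(0.4), np.float64(317.9))
[335.3 232.3] 10 (np.float64(-14.8), np.float64(188.2))
fin 145 [ 0.51191097 -0.00956289  0.1047425 ] [ 0.50103534 -0.01380999  0.0781306 ] [ 0.52290438 -0.00349547  0.12663764]
124 [ 0.5361353  -0.05455441  0.07373212] [0.62224369 0.0567698  0.08905674] [0.55679813 0.00953677 0.08062501] ((577.9396362304688, 1.3401985168457031), (83.74098205566406, 109.71229553222656), 5.447930812835693)
91 [ 0.56853053 -0.05244605  0.16011636] [0.59163486 0.05712182 0.17901336] [0.58368001 0.00932596 0.17281111] ((579.627685546875, 1.7095565795898438), (21.53965950012207, 109.73200225830078), 6.88749885559082)
```

Run:
```python
from h import *
z=.1955; shift((.477,.058,z,np.pi+.0745))
```

```text
[   2.6 -172.8   -1.1] [0.0005 0.0019 0.0811]
```

Request:
{"name": "drive_tool", "arguments": {"series": [{"x":0,"y":0,"z":-1.5,"ax":0,"ay":0,"az":0,"hand":1},{"x":0,"y":-15,"z":-1.5,"ax":0,"ay":0,"az":0.008,"hand":1},{"x":0.5,"y":-37,"z":-1.5,"ax":0,"ay":0,"az":0.018,"hand":1},{"x":1,"y":-60,"z":-1.5,"ax":0,"ay":0,"az":0.028,"hand":1},{"x":1,"y":-83,"z":-1.5,"ax":0,"ay":0,"az":0.039,"hand":1},{"x":1.5,"y":-106,"z":-1.5,"ax":0,"ay":0,"az":0.05,"hand":1},{"x":2,"y":-129,"z":-1.5,"ax":0,"ay":0,"az":0.061,"hand":1},{"x":2,"y":-150,"z":-1.5,"ax":0,"ay":0,"az":0.071,"hand":1},{"x":2.5,"y":-165,"z":-1.5,"ax":0,"ay":0,"az":0.081,"hand":1},{"x":2.5,"y":-173,"z":-1.5,"ax":0,"ay":0,"az":0.081,"hand":1}]}}

```text
t: 20.23
tool_pos: [0.4766, 0.0567, 0.1947]
ee_rot: [-3.142, -0.0, -3.068]
ft_force: [0.0, 1.8, -0.2]
opening: 0.102
grasp_force: 78.3
```

Request:
{"name": "drive_tool", "arguments": {"series": [{"x":0,"y":0,"z":0,"ax":0,"ay":0,"az":0,"hand":1},{"x":0,"y":0,"z":0,"ax":0,"ay":0,"az":0,"hand":1}]}}

```text
t: 20.48
tool_pos: [0.4766, 0.058, 0.1947]
ee_rot: [3.142, -0.0, -3.067]
ft_force: [0.8, -1.6, -1.0]
opening: 0.098
grasp_force: 78.3
```

Run:
```python
from h import *
q=r.sense(); print(q['t'],q['tool_pos'],q['ee_rot'],q['ft_force'],q['opening'])
s=snap('side','s12')
for c,n in redballs(s,(325,365,165,260)): print(c,n,inplane(s,*c))
C=cloud(s);h=cv2.cvtColor(s['pixels'],cv2.COLOR_BGR2HSV);b=(h[...,0]>100)&(h[...,0]<130)&(h[...,1]>150)
p=C[b&(abs(C[...,0]-.5)<.05)&(abs(C[...,1])<.04)&(C[...,2]>.06)&(C[...,2]<.2)];print('fin',len(p),p.mean(0),p.min(0),p.max(0))
```

```text
20.475 [0.47661008 0.05795927 0.1946964 ] [ 3.14155723e+00 -1.54172627e-05 -3.06735584e+00] [ 0.84499267 -1.62006728 -0.96755352] 0.09804736708846257
[342.3 182. ] 157 (np.float64(0.1), np.float64(318.2))
[335.3 232.3] 10 (np.float64(-14.8), np.float64(188.2))
fin 150 [ 0.51201799 -0.00846656  0.106846  ] [ 0.49992861 -0.01273167  0.0813244 ] [ 5.23674396e-01 -1.45790036e-04  1.28023424e-01]
```

Request:
{"name": "drive_tool", "arguments": {"series": [{"x":0,"y":0,"z":0.5,"ax":0,"ay":0,"az":0,"hand":0.85},{"x":0,"y":0,"z":0.5,"ax":0,"ay":0,"az":0,"hand":0.7},{"x":0,"y":0,"z":0.5,"ax":0,"ay":0,"az":0,"hand":0.7},{"x":0,"y":0,"z":0.5,"ax":0,"ay":0,"az":0,"hand":0.7},{"x":0,"y":0,"z":-30,"ax":0,"ay":0,"az":0,"hand":0.7},{"x":0,"y":0,"z":-80,"ax":0,"ay":0,"az":0,"hand":0.7},{"x":0,"y":60,"z":-130,"ax":0,"ay":0,"az":0,"hand":0.7},{"x":0,"y":240,"z":-180,"ax":0,"ay":0,"az":0,"hand":0.7},{"x":0,"y":240,"z":-180,"ax":0,"ay":0,"az":0,"hand":0.7},{"x":0,"y":240,"z":-180,"ax":0,"ay":0,"az":0,"hand":0.7}]}}

```text
t: 21.78
tool_pos: [0.4593, 0.2858, 0.3715]
ee_rot: [3.141, 0.0, -3.067]
ft_force: [1.7, -0.1, -0.3]
opening: 0.298
grasp_force: 0.0
```

Run:
```python
from h import *
q=r.sense(); print(q['t'],q['tool_pos'],q['ft_force'])
t=snap('top','t13');s=snap('side','s13')
for c,n in redballs(s,(325,365,165,260)): print(c,n,inplane(s,*c))
for n in('t13','s13'):
    w=load(n);C=cloud(w);h=cv2.cvtColor(w['pixels'],cv2.COLOR_BGR2HSV);b=(h[...,0]>100)&(h[...,0]<130)&(h[...,1]>150)
    for k,(y0,y1,z0) in dict(bfin=(-.04,.035,.07),tfin=(.035,.09,.01)).items():
        p=C[b&(abs(C[...,0]-.49)<.05)&(C[...,1]>y0)&(C[...,1]<y1)&(C[...,2]>z0)&(C[...,2]<.2)]
        if len(p): print(n,k,len(p),p.mean(0).round(4),p.min(0).round(4),p.max(0).round(4), np.polyfit(p[:,0],p[:,1],1).round(3))
C=cloud(t).reshape(-1,3)
for z0,z1,e in((.065,.095,.06),(.16,.185,.02)):
    p=C[(C[:,2]>z0)&(C[:,2]<z1)&(abs(C[:,0]-.582)<e)&(abs(C[:,1])<.075)];print(len(p),p.min(0),p.max(0),cv2.minAreaRect((p[:,:2]*1000).astype(np.float32)), np.polyfit(p[:,1],p[:,0],1))
# tray outer edges: points of height 3..25 mm
p=C[(C[:,2]>.002)&(C[:,2]<.022)&(C[:,0]>.5)&(C[:,0]<.68)&(abs(C[:,1])<.12)];L=(p-[.586,.0015,0])@np.c_[AX,AY]
print(len(p),np.percentile(L,[1,99],axis=0)*1000, 'rect',cv2.minAreaRect((L[L[:,0]>-.058]*1000).astype(np.float32)))
```

```text
21.775 [0.45927602 0.2858246  0.37152208] [ 1.6514495  -0.06848429 -0.30413138]
[342.3 182. ] 158 (np.float64(0.1), np.float64(318.2))
[335.3 232.3] 10 (np.float64(-14.8), np.float64(188.2))
t13 bfin 24 [ 0.51   -0.0041  0.1237] [ 0.4991 -0.0094  0.1105] [0.521  0.     0.1293] [ 0.116 -0.063]
t13 tfin 27 [0.4748 0.0597 0.0463] [0.4587 0.0565 0.0267] [0.4884 0.0634 0.0563] [0.069 0.027]
s13 bfin 148 [ 0.5119 -0.0086  0.1067] [ 0.5    -0.0129  0.081 ] [ 0.5233 -0.0008  0.127 ] [ 0.085 -0.052]
s13 tfin 158 [0.476  0.0527 0.033 ] [0.4599 0.0482 0.0105] [0.4931 0.0624 0.0505] [0.053 0.027]
136 [ 0.52351153 -0.05467426  0.06504751] [0.62236855 0.05722996 0.09324894] ((571.3057861328125, 0.9867286682128906), (95.7581558227539, 111.03785705566406), 3.8335800170898438) [0.17840445 0.56677308]
95 [ 0.56839408 -0.05204994  0.16136836] [0.5911072  0.05646148 0.17942439] ((579.517333984375, 1.5507736206054688), (21.550382614135742, 108.56332397460938), 6.607602119445801) [-0.07835555  0.58365833]
1022 [[ -87.60878437 -119.49875503]
 [  89.11114289  115.81046225]] rect ((13.508071899414062, -2.3575820922851562), (240.01876831054688, 156.8336944580078), 86.48651885986328)
```

Run:
```python
from h import *
t=load('t13'); print(tray(t,(.586,.0015,.0745)))
# white/bright mask of the tray's outline as text-free check: project predicted corners, and edge contrast
h=cv2.cvtColor(t['pixels'],cv2.COLOR_BGR2HSV); m=(h[...,2]>150)&(h[...,1]<45)
for g in [(.586,.0015),(.583,.0015),(.589,.0015),(.586,-.002),(.586,.005)]:
    P=np.array([*g,.01]); out=[]
    for sx,sy in((1,0),(-1,0),(0,1),(0,-1)):
        for e in(-.004,.004):
            ks=np.linspace(-.05,.05,25); pts=[P+AX*(sx*(.058+e) if sx else k)+AY*(sy*(.08+e) if sy else k) for k in ks]
            p=proj(t,pts).round().astype(int); out.append(round(float(m[p[:,1],p[:,0]].mean()),2))
    print(g,out)
# other objects unmoved
a=cv2.absdiff(load('top0')['pixels'],t['pixels']).max(2)
for n,P in dict(bottle=[.595,.43,.18],jar=[.745,-.02,.08],tin=[.745,-.122,.03]).items():
    u,v=proj(t,P)[0].astype(int); print(n,a[v-8:v+9,u-8:u+9].mean())
```

```text
(array([ 5.84818230e-01, -4.16573396e-04,  1.24876210e-02]), 1284, np.float64(0.11217761851739613), np.float64(-0.06318667377744325), np.float64(-0.0631856454307278))
(0.586, 0.0015) [0.92, 0.0, 1.0, 0.04, 1.0, 0.0, 0.92, 0.04]
(0.583, 0.0015) [0.84, 0.0, 1.0, 0.04, 1.0, 0.0, 0.92, 0.0]
(0.589, 0.0015) [0.12, 0.0, 1.0, 0.68, 1.0, 0.0, 0.88, 0.0]
(0.586, -0.002) [0.92, 0.0, 1.0, 0.0, 1.0, 0.0, 0.88, 0.0]
(0.586, 0.005) [0.92, 0.0, 1.0, 0.12, 0.28, 0.0, 0.92, 0.72]
bottle 1.8685121107266436
jar 4.166089965397924
tin 1.2906574394463668
```

```bash
python3 -c "
from workcell import r
print(r.job_done())"
```

```text
the job is handed in; nothing more can be done
None
```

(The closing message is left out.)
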